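# Close up the sample carrier

## Robot

A 7-joint arm with a two-finger parallel gripper is mounted at the origin on the work surface. World frame = base frame: x ahead of the robot, y to its left, z up, the work surface at z = 0. Lengths are in m, angles in rad, forces in N, time in s.
With the tool pointing down it reaches from about 0.35 to 0.9 m from the base axis. Payload 19.9 kg.
Tool frame: the origin (TCP) lies on the centre line of the jaws, within the pads' length; the fingertips stand 22 mm ahead of it and the grasp point (between the pads) lies 3 mm ahead of it (r.tip_reach is the distance from the TCP to the fingertips, in m); z points along the fingers, y is the direction in which the jaws open and shut (so a half turn about z gives the same grasp; the last joint's range is limited). The gripper opens to 94 mm and grips with 3 to 60 N. Pads are 16 mm wide; open, the fingers measure 119 mm over their backs; the gripper's body (75 mm by 177 mm) begins 78 mm behind the grasp point.
Start: joints at [1.081, 0.417, -0.01, 1.614, 0.005, 1.111, -0.053], TCP at [0.271, -0.563, 0.193] pointing down, gripper open.
Joint ranges: [-2.81, 2.81], [-0.39, 2.02], [-1.27, 1.25], [0.06, 2.57], [-1.19, 4.33], [0.19, 2], [-2.82, 2.82]. Speed limits (rad/s): [1.89, 1.89, 2.39, 2.39, 3.01, 3.01, 3.01].

## Interface

Orientations are given as a unit quaternion [w, x, y, z].
In Python, from workcell import r gives the robot as it stands.
- The arm moves only by the shell command python3 -m crank 'ROWS' [OPENING] [FORCE]. ROWS is a JSON object of lists of equal length, an entry for each row: "delta_pos": the shift along the tool's x, y, z as a fraction of full scale, a list of three; "roll": the turn about the tool's z as a fraction of full scale. In form: {"delta_pos": [[dx, dy, dz], ...], "roll": [roll, ...]}. A call has 1 to 12 rows; each row is the pose to reach, as a shift and turn from the pose measured when the call began, along the tool's axes at that moment, turning the shorter way round; what a row does not reach only later rows make up. Full scale, the value 1, is 0.2 m for a shift and 2 pi rad for a turn. A row lasts 1/8 s, in which the tool goes at most 62.5 mm and 10.7 degrees, less where a joint would pass 70% of its speed; a pose out of reach is approached as far as the arm can. A call with a number of a shift or a turn outside -1 to 1 is refused whole. A call with a gripper value outside its range is refused whole. OPENING is the closure, from -1 (fully open) to 1 (shut), so that 0 is half open, set as the call begins (- or left out, the last holds). The fingers move at their own pace and stop on an object; FORCE is the grip in N (left out, the last holds). Time passes only in rows, so rows that repeat a pose let the fingers close. It gives the time, the measured TCP pose, the force and the opening at its end, in the units of the state.
- r.read_state(): the state, without advancing time (a new reading comes with each control period).
- r.snapshot(name): name is "scene" or "top" or "wrist"; returns a dict with "image" (384x512x3 uint8, red, green, blue), "fx", "fy", "cx", "cy" (pixels), "D" ([k1, k2, p1, p2, k3] as OpenCV has them; the pictures are not rectified), "R" (3x3) and "t" (3): a world point X has camera coordinates R X + t; the wrist camera has in their place "mount" (4x4, takes a point from camera to tool coordinates, whose origin is the TCP and whose axes are the flange's). Camera axes: x right, y down, z forward; pixel columns grow to the right and rows downward; lengths in m; the calibration is good to about 2 mm. A picture is of the moment at which its call begins: read the wrist's pose just before it. There is no depth.
- r.close_job(): hands the job in, once; it reports no verdict.
Trained networks look in the newest picture that a camera, given by its name, has taken for a name from the list of things; names that differ only in an ending like _2 or _b are one class to them, and where a whole thing is asked for, a point or a joint stands for the part that bears it (a point fixed in the world has none). Each returns a list of dicts, best first, with "score" (0 to 1); they miss things now and then, are a little off and sometimes report something else, mostly with a low value. They report only what shows in the picture. A call takes as long as a camera call. They do not tell look-alikes from the thing itself.
- r.look_for(name, camera): "position" ([x, y, z] in m, in the coordinates of the camera as it stood for that picture, good to about 4 mm: the middle of the surface that is visible of it).
The state is a dict: "t": time; "q": joint angles; "qvel": joint speeds; "joint_torque": joint torques, N m; "eef_pos": TCP position; "ee_rot": TCP orientation; "ft_force": force on the tool from outside, world axes, zero at the start; "moment": the same for the moment, N m; "finger_gap": opening from 0.0 (shut) to 1.0 (fully open).
Only numpy, scipy, OpenCV 4.12 (cv2) and the standard library are available. Lean on these libraries where they do the work, as an engineer would, in place of code of your own. Each camera call takes 0.05 s, during which the arm holds its last target.

## Task

Stand the loose amber jar upright in the empty well of the three-well grey sample carrier, beside the two jars already there. Then put the long grey cover over all three jars, so that it sits flat on the carrier inside the raised edge, and let go.

Things in the scene. Friction and masses are not known exactly. Their poses are not given: they have to be found in the camera images.
- jar: The jar to load: loose, upright, round, 33 mm wide, 60 mm tall, amber, white cap (top 18 mm), about 60 g. Starts on the bench nearest the robot, in a row (any order) with a thinner vial (20 wide, 48 tall) and a low dish (58 wide, 30 tall) of the same materials, neither needed. Origin: centre of its underside; z up.
- carrier: Grey block fixed to the bench, 106 mm (its x) by 216 mm (its y), long side roughly along world y. Flat top face 30 mm above the bench, with an edge 5 mm wide raised 8 mm around it, leaving a 96 x 206 mm field inside. Three wells in a row along y; those at 0 and +58 mm hold jars like the loose one, standing 40 mm above the face. Origin: centre of its underside, on the bench; z up.
- empty_well (a point): Centre of the floor of the carrier's one empty well (at -58 mm along the carrier's y), 10 mm above the bench. The well is square, 50 x 50 mm, 20 mm deep below the carrier's top face. Axes as the carrier's.
- lid: Long cover: loose grey upside-down box, about 0.2 kg, 80 mm (its x) x 190 mm (its y) x 52 mm tall, walls 4 mm; black grip bar mid-top along y, 20 mm thick, 70 long, 30 high. Same either way round. Starts open side down on the bench left or right; a shorter (132 mm), not needed, stands opposite. Origin: centre of open underside; z up. Fits inside the raised edge with 8 mm play each side.
Things that resemble listed ones, but are neither listed nor needed, are in the scene too. What is shaped like the lid but red is not meant.

How it is judged:
On the way, in this order (a step that is already met when the one before it is completed fails the run):
1. the jar stands upright on the floor of the empty well, let go (horizontal distance between jar and empty_well below 0.02 m and z of jar in the frame of empty_well below 0.006 m and angle between jar's own z axis and vertical below 0.17 rad and contact force between the fingers and jar below 0.2 N), for 0.2 s.
2. the long cover rests on the carrier's top face inside the raised edge (horizontal distance between lid and carrier below 0.02 m and z of lid in the frame of carrier below 0.034 m and angle between lid's own z axis and vertical below 0.06 rad), for 0.2 s.
At the end, for the whole second after the job is handed in: Jar upright (10 degrees) on the floor of the formerly empty well (6 mm in height, 20 mm from centre). Long cover level (3.4 degrees) on the carrier's top face inside the raised edge: underside at most 4 mm above it, centred to 20 mm, along the carrier to 10 degrees. Both at rest (all of step 2 and horizontal distance between jar and empty_well below 0.02 m and z of jar in the frame of empty_well below 0.006 m and angle between jar's own z axis and vertical below 0.17 rad and angle between the y axis of lid and the y axis of carrier, either way round below 0.175 rad and linear speed of each of lid, jar below 0.02 m/s); the robot touches nothing.
It also fails if it takes over 51 s, if anything falls off the work surface, if the arm or the gripper's body presses on something with over 40 N, if the wrist force passes 120 N, or if a joint passes its speed limit or range.

## Working session

There is one attempt and no reset: what is moved stays moved. The work goes in short steps, Python scripts to look and compute and a shell command to move; the robot and the scene stay as the last step left them, time stands still between calls to the robot, and variables do not carry over. Pictures are saved under pics/ and viewed, and the job is handed in when it is done.

```bash
ls; mkdir -p pics; python3 - <<'E'
from workcell import r
import cv2
s=r.read_state(); print({k:s[k] for k in ('t','eef_pos','ee_rot','finger_gap','ft_force')}, r.tip_reach)
for c in ('scene','top'):
    d=r.snapshot(c); cv2.imwrite(f'pics/{c}0.png',cv2.cvtColor(d['image'],cv2.COLOR_RGB2BGR))
    R,t=d['R'],d['t']; print(c,d['fx'],d['cx'],d['D'],(-R.T@t))
    for n in ('jar','carrier','empty_well','lid'):
        try:
            for o in r.look_for(n,c): print(n,round(o['score'],2),(R.T@(o['position']-t)).round(3))
        except Exception as e: print(n,e)
print(r.read_state()['t'])
E
```

```text
pics
{'t': 0.0, 'eef_pos': array([ 0.27044746, -0.56303716,  0.1919376 ]), 'ee_rot': array([-5.78459537e-04,  9.75036858e-01,  2.22042256e-01, -1.68084960e-04]), 'finger_gap': 1.0020567153518782, 'ft_force': array([0.04318539, 0.10392864, 0.19609014])} 0.022
scene 379.17811272532043 254.25481551707708 [-0.04983805  0.          0.          0.          0.        ] [ 1.17585206 -0.26129337  0.63768202]
jar 0.71 [ 0.438 -0.006  0.042]
carrier 0.82 [ 0.674 -0.044  0.033]
carrier 0.33 [ 0.443 -0.005  0.045]
empty_well 0.65 [ 0.671 -0.041  0.027]
empty_well 0.63 [0.51  0.283 0.046]
lid 0.91 [0.509 0.284 0.049]
lid 0.57 [0.323 0.409 0.053]
top 470.93400383916963 255.17360588991232 [-0.17441552  0.          0.          0.          0.        ] [0.26782305 0.03841671 1.29633929]
carrier 0.57 [ 0.651 -0.026  0.03 ]
empty_well 0.72 [ 0.653 -0.026  0.03 ]
lid 0.73 [0.477 0.298 0.052]
lid 0.73 [0.275 0.436 0.047]
0.5
```

View pics/scene0.png

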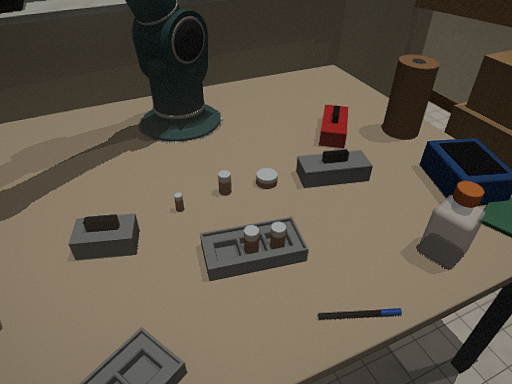

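View pics/top0.png

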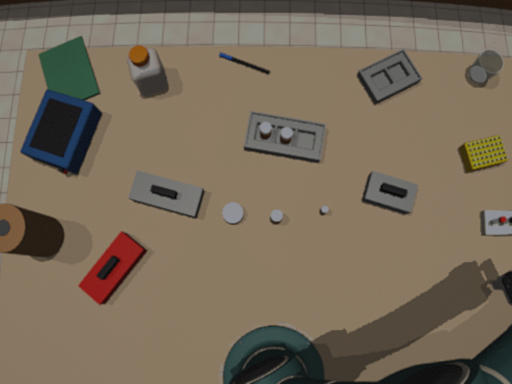

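The scene view shows the carrier at (254,247) with its empty well on the left, the jar at (225,183), and the long lid at (334,168). The top view shows the carrier at (285,137) with its empty well at (304,141). The jar is at (277,216), the vial at (324,210), the dish at (233,213), the long lid at (167,195), the short lid at (390,192) and the red one at (112,268). I'll measure next.

```bash
cat > h.py <<'E'
import numpy as np, cv2
def pw(d,uv,z):
    K=np.array([[d['fx'],0,d['cx']],[0,d['fy'],d['cy']],[0,0,1]])
    n=cv2.undistortPoints(np.array([[uv]],float),K,np.array(d['D']))[0,0]
    R,t=np.array(d['R']),np.array(d['t']); c=-R.T@t; v=R.T@np.array([n[0],n[1],1])
    return c+v*(z-c[2])/v[2]
def wp(d,X):
    K=np.array([[d['fx'],0,d['cx']],[0,d['fy'],d['cy']],[0,0,1]])
    R,t=np.array(d['R']),np.array(d['t'])
    return cv2.projectPoints(np.atleast_2d(np.array(X,float)),cv2.Rodrigues(R)[0],t,K,np.array(d['D']))[0][:,0]
E
python3 - <<'E'
from workcell import r
import cv2,numpy as np,pickle
for c in ('scene','top'):
    d=r.snapshot(c); pickle.dump(dict(d),open(c+'.pkl','wb'))
    im=cv2.cvtColor(d['image'],cv2.COLOR_RGB2BGR)
    if c=='top':
        cr=im[100:230,115:345]; cv2.imwrite('pics/topz.png',cv2.resize(cr,None,fx=3.4,fy=3.4,interpolation=cv2.INTER_CUBIC))
    else:
        cr=im[130:290,190:390]; cv2.imwrite('pics/scenez.png',cv2.resize(cr,None,fx=3.7,fy=3.7,interpolation=cv2.INTER_CUBIC))
E
```

```text
(no output)
```

View pics/topz.png

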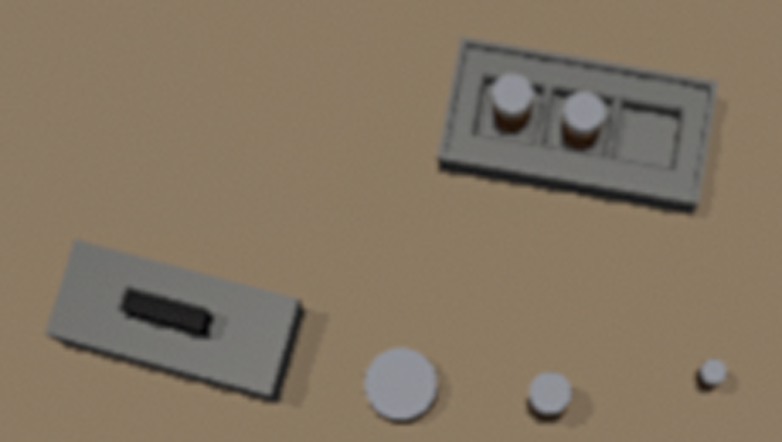

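View pics/scenez.png

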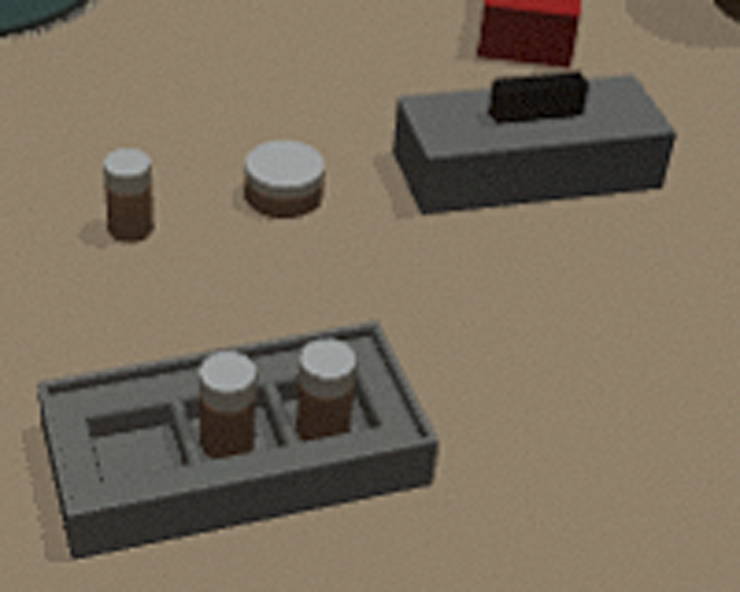

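```bash
cat > fit.py <<'E'
import numpy as np,pickle
from h import *
T=pickle.load(open('top.pkl','rb'));S=pickle.load(open('scene.pkl','rb'))
tz=lambda u,v:((u+.5)/3.4-.5+115,(v+.5)/3.4-.5+100)
sz=lambda u,v:((u+.5)/3.7-.5+190,(v+.5)/3.7-.5+130)
def rep(n,P):
    P=np.array(P)[:,:2]; c=P.mean(0); e=[P[(i+1)%4]-P[i] for i in range(4)]
    print(n,'c',c.round(4),'len',[round(float(np.linalg.norm(x)),4) for x in e],'ang',[round(float(np.degrees(np.arctan2(x[1],x[0]))),1) for x in e])
rep('carrier top',[pw(T,tz(*p),.038) for p in [(462,40),(715,83),(697,203),(440,160)]])
rep('carrier scn',[pw(S,sz(*p),.038) for p in [(40,384),(377,324),(436,438),(70,517)]])
rep('lid top',[pw(T,tz(*p),.052) for p in [(75,240),(301,300),(275,393),(48,333)]])
rep('lid scn',[pw(S,sz(*p),.052) for p in [(399,99),(632,78),(673,133),(425,155)]])
print('jar top',pw(T,tz(550,391),.06),'scn',pw(S,sz(128,165),.06))
print('jar0',pw(T,tz(585,111),.07),pw(S,sz(228,373),.07),'jar1',pw(T,tz(513,93),.07),pw(S,sz(327,360),.07))
E
python3 fit.py
```

```text
carrier top c [ 0.6538 -0.0213] len [0.212, 0.1036, 0.2116, 0.1046] ang [-99.1, 171.1, 81.1, -8.7]
carrier scn c [ 0.6567 -0.0223] len [0.213, 0.1, 0.2138, 0.1047] ang [80.4, -9.0, -98.4, 170.6]
lid top c [0.4838 0.3002] len [0.1918, 0.0768, 0.1909, 0.0784] ang [-104.0, 166.6, 76.5, -12.7]
lid scn c [0.4845 0.2994] len [0.1864, 0.0751, 0.1879, 0.0726] ang [75.4, -13.7, -105.3, 165.2]
jar top [0.42800946 0.00049272 0.06      ] scn [ 0.43153103 -0.00159094  0.06      ]
jar0 [ 0.65212124 -0.02495032  0.07      ] [ 0.65496432 -0.02575919  0.07      ] jar1 [0.66623109 0.03273491 0.07      ] [0.66859408 0.03084869 0.07      ]
```

```bash
cat > go.py <<'E'
# usage: go.py x y z [tool-y world angle deg] -> prints fractions
import sys,numpy as np
from workcell import r
from scipy.spatial.transform import Rotation as Ro
s=r.read_state(); q=s['ee_rot']; M=Ro.from_quat([q[1],q[2],q[3],q[0]]).as_matrix()
x,y,z,a=map(float,sys.argv[1:5])
d=M.T@(np.array([x,y,z])-s['eef_pos'])
cur=np.degrees(np.arctan2(M[1,1],M[0,1])); da=(a-cur+90)%180-90
print('t',round(s['t'],2),'pos',s['eef_pos'].round(4),'yang',round(cur,2),'tilt',round(np.degrees(np.arccos(-M[2,2])),2),'gap',round(s['finger_gap'],3),'F',s['ft_force'].round(1),'q',np.round(s['q'],2))
print('frac',(d/.2).round(3),'roll',round(-da/360,4))
E
python3 -m crank '{"delta_pos":[[0.65,-0.73,0],[0.65,-0.73,0],[0.65,-0.73,0],[0.65,-0.73,0],[0.65,-0.73,0],[0.65,-0.73,0]],"roll":[-0.03,-0.06,-0.09,-0.12,-0.15,-0.15]}' -1 20
python3 go.py 0.43 0 0.15 -9
```

```text
t: 1.35
eef_pos: [0.3245, -0.3755, 0.1927]
ee_rot: [0.0, 0.768, 0.64, -0.0]
ft_force: [0.5, -0.1, -0.6]
finger_gap: 1.001
t 1.35 pos [ 0.3245 -0.3755  0.1927] yang -10.38 tilt 0.01 gap 1.001 F [ 0.5 -0.1 -0.6] q [ 1.    0.2  -0.23  1.92  0.05  1.03  0.57]
frac [1.942 0.18  0.213] roll -0.0038
```

```bash

python3 -m crank '{"delta_pos":[[0.97,0.09,0],[0.97,0.09,0],[0.97,0.09,0],[0.97,0.09,0],[0.97,0.09,0]],"roll":[-0.004,-0.004,-0.004,-0.004,-0.004]}'
python3 go.py 0.43 0 0.18 -9
```

```text
t: 1.98
eef_pos: [0.3773, -0.1883, 0.1928]
ee_rot: [0.0, 0.761, 0.649, -0.0]
ft_force: [-0.5, -0.5, -0.5]
finger_gap: 1.001
t 1.98 pos [ 0.3773 -0.1883  0.1928] yang -9.11 tilt 0.03 gap 1.001 F [-0.5 -0.5 -0.5] q [ 0.78  0.06 -0.4   2.08  0.03  1.01  0.2 ]
frac [0.971 0.111 0.064] roll -0.0003
```

```bash

python3 -m crank '{"delta_pos":[[0.97,0.11,0],[0.97,0.11,0],[0.97,0.11,0],[0.97,0.11,0],[0.97,0.11,0],[0.97,0.11,0]],"roll":[0,0,0,0,0,0]}'
python3 go.py 0.43 0 0.18 -9
cat > wr.py <<'E'
from workcell import r
import cv2,numpy as np,pickle,sys
from scipy.spatial.transform import Rotation as Ro
s=r.read_state(); d=dict(r.snapshot('wrist')); q=s['ee_rot']
M=Ro.from_quat([q[1],q[2],q[3],q[0]]).as_matrix(); m=np.array(d['mount'])
Rc=M@m[:3,:3]; c=s['eef_pos']+M@m[:3,3]; d['R']=Rc.T; d['t']=-Rc.T@c
pickle.dump(d,open('wrist.pkl','wb'))
cv2.imwrite('pics/'+sys.argv[1],cv2.cvtColor(d['image'],cv2.COLOR_RGB2BGR))
print('cam',c.round(3))
for n in sys.argv[2:]:
    for o in r.look_for(n,'wrist'): print(n,round(o['score'],2),(d['R'].T@(o['position']-d['t'])).round(4))
E
python3 wr.py w1.png jar
```

```text
t: 2.72
eef_pos: [0.4296, -0.0021, 0.1925]
ee_rot: [0.0, 0.762, 0.647, -0.0]
ft_force: [-1.0, -0.2, -0.6]
finger_gap: 1.0
t 2.73 pos [ 0.4296 -0.0021  0.1925] yang -9.31 tilt 0.03 gap 1.0 F [-1.  -0.2 -0.6] q [ 0.52  0.09 -0.61  2.05  0.06  1.01 -0.29]
frac [0.011 0.001 0.063] roll -0.0009
cam [0.441 0.063 0.384]
jar 0.86 [0.4291 0.0052 0.0559]
```

View pics/w1.png

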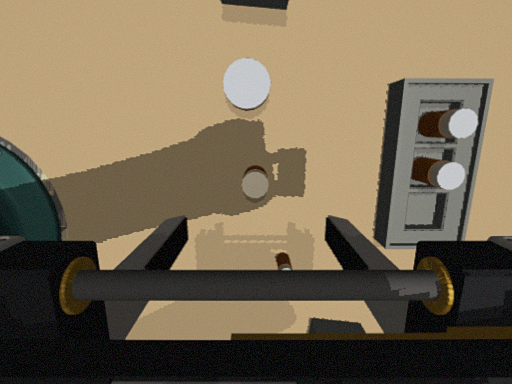

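The wrist view shows the jar cap centred at (255,184), the dish at (246,83), the vial at (284,262) and the carrier at right, with its rim corners at (403,79), (493,79), (466,247) and (374,243).

```bash
python3 - <<'E'
import pickle
from h import *
d=pickle.load(open('wrist.pkl','rb'))
im=cv2.cvtColor(d['image'],cv2.COLOR_RGB2BGR)
a=cv2.resize(im[60:260,360:510],None,fx=3,fy=3,interpolation=cv2.INTER_CUBIC)
b=cv2.resize(im[150:220,215:315],None,fx=3,fy=3,interpolation=cv2.INTER_CUBIC)
o=np.zeros((600,760,3),np.uint8);o[:600,:450]=a;o[:210,455:755]=b;cv2.imwrite('pics/w1z.png',o)
print(pw(d,(255,184),.06))
E
```

```text
[0.42923599 0.00100193 0.06      ]
```

View pics/w1z.png

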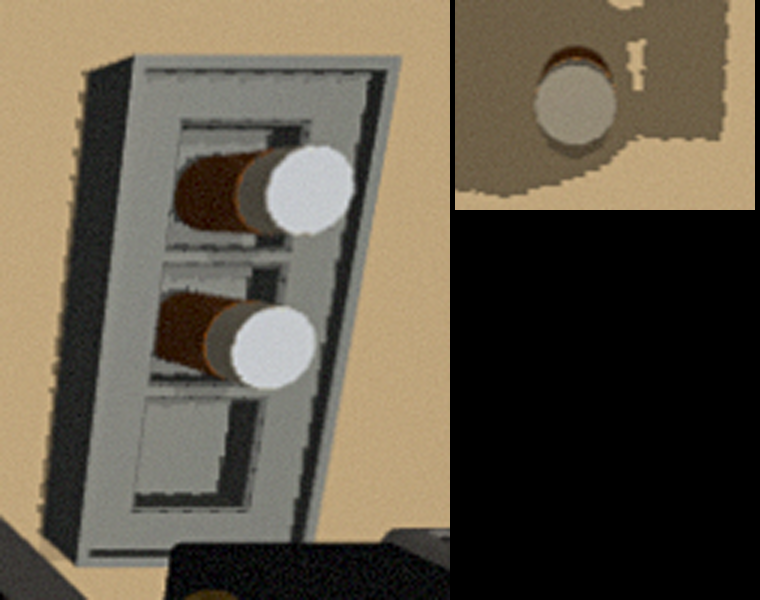

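```bash
python3 - <<'E'
import pickle
from h import *
d=pickle.load(open('wrist.pkl','rb'))
f=lambda u,v:((u+.5)/3-.5+360,(v+.5)/3-.5+60)
for p,z in [((135,57),.038),((402,57),.038),((78,563),.038),((146,397),.03),((267,400),.03),((247,512),.03),((133,512),.03)]: print(p,pw(d,f(*p),z).round(4))
E
python3 go.py 0.429 0.0 0.05 -9
```

```text
(135, 57) [0.6224 0.0926 0.038 ]
(402, 57) [0.7266 0.076  0.038 ]
(78, 563) [ 0.588  -0.1173  0.038 ]
(146, 397) [ 0.6253 -0.0479  0.03  ]
(267, 400) [ 0.678  -0.0579  0.03  ]
(247, 512) [ 0.6688 -0.1092  0.03  ]
(133, 512) [ 0.6175 -0.1007  0.03  ]
t 2.83 pos [ 0.4296 -0.0016  0.1927] yang -9.26 tilt 0.04 gap 0.999 F [-0.5 -0.6  0.6] q [ 0.52  0.09 -0.61  2.05  0.06  1.01 -0.29]
frac [ 0.008 -0.005  0.713] roll -0.0007
```

```bash

python3 -m crank '{"delta_pos":[[0.008,-0.005,0.2],[0.008,-0.005,0.4],[0.008,-0.005,0.6],[0.008,-0.005,0.71],[0.008,-0.005,0.71],[0.008,-0.005,0.71]],"roll":[-0.001,-0.001,-0.001,-0.001,-0.001,-0.001]}'
python3 -m crank '{"delta_pos":[[0,0,0],[0,0,0],[0,0,0],[0,0,0],[0,0,0],[0,0,0],[0,0,0],[0,0,0]],"roll":[0,0,0,0,0,0,0,0]}' 1 20
python3 go.py 0.429 0.0 0.05 -9
```

```text
t: 3.58
eef_pos: [0.4294, -0.0003, 0.0515]
ee_rot: [0.001, 0.76, 0.65, 0.0]
ft_force: [0.2, -0.7, 0.4]
finger_gap: 0.999
t: 4.58
eef_pos: [0.4293, -0.0003, 0.0515]
ee_rot: [0.001, 0.76, 0.65, 0.0]
ft_force: [0.1, -1.2, 0.1]
finger_gap: 0.187
t 4.58 pos [ 4.293e-01 -3.000e-04  5.150e-02] yang -8.94 tilt 0.07 gap 0.187 F [ 0.1 -1.2  0.1] q [ 0.42  0.33 -0.56  2.18  0.28  0.69 -0.49]
frac [ 0.001 -0.002  0.007] roll 0.0002
```

```bash

python3 -m crank '{"delta_pos":[[0,0,0],[0,0,0]],"roll":[0,0]}'
python3 wr.py w2.png jar
python3 - <<'E'
from workcell import r
import cv2
d=r.snapshot('scene');cv2.imwrite('pics/s2.png',cv2.resize(cv2.cvtColor(d['image'],cv2.COLOR_RGB2BGR)[60:280,120:400],None,fx=2.7,fy=2.7))
E
```

```text
t: 4.82
eef_pos: [0.4294, -0.0003, 0.0515]
ee_rot: [0.001, 0.76, 0.65, 0.0]
ft_force: [1.1, -1.2, -0.5]
finger_gap: 0.009
cam [0.44  0.065 0.243]
jar 0.68 [0.4319 0.0138 0.055 ]
```

View pics/w2.png

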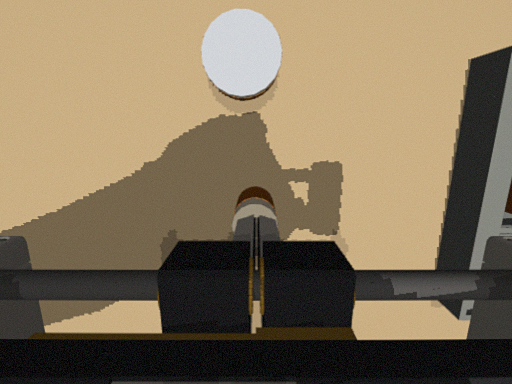

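View pics/s2.png

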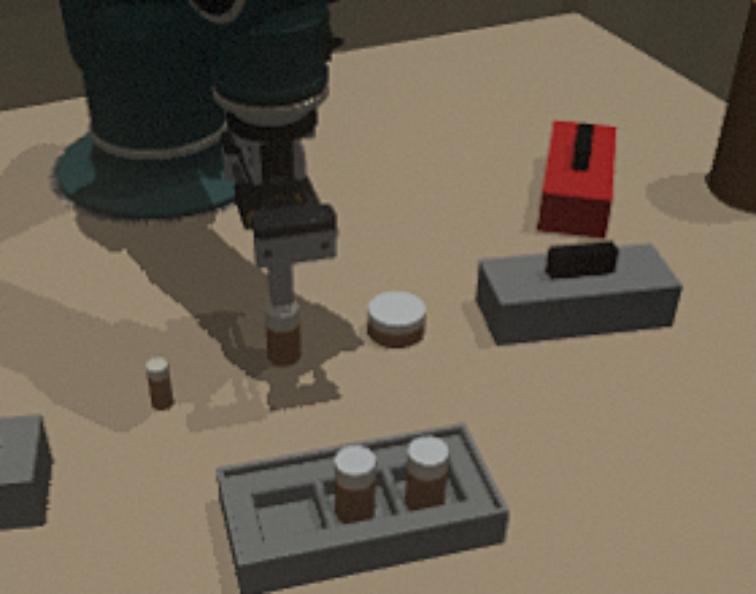

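```bash
python3 - <<'E'
import pickle
from h import *
d=pickle.load(open('wrist.pkl','rb'))
im=cv2.cvtColor(d['image'],cv2.COLOR_RGB2BGR)
cv2.imwrite('pics/w2z.png',cv2.resize(im[170:300,190:330],None,fx=4.5,fy=4.5,interpolation=cv2.INTER_CUBIC))
print(pw(d,(256,222),.06),d['fx'],d['mount'])
for z in (.03,.0485,.06): print(wp(d,[.4294,-.0003,z]))
E
```

```text
[0.43025172 0.00294137 0.06      ] 276.8321700226691 [[-2.71883863e-04 -9.73982626e-01 -2.26622529e-01  6.55071658e-02]
 [ 9.99999960e-01 -2.83767629e-04  1.98607252e-05  4.10252098e-04]
 [-8.36521388e-05 -2.26622514e-01  9.73982664e-01 -1.91783829e-01]
 [ 0.00000000e+00  0.00000000e+00  0.00000000e+00  1.00000000e+00]]
[[255.53926811 213.87814494]]
[[255.52693616 221.25985696]]
[[255.5181162  226.54131834]]
```

View pics/w2z.png

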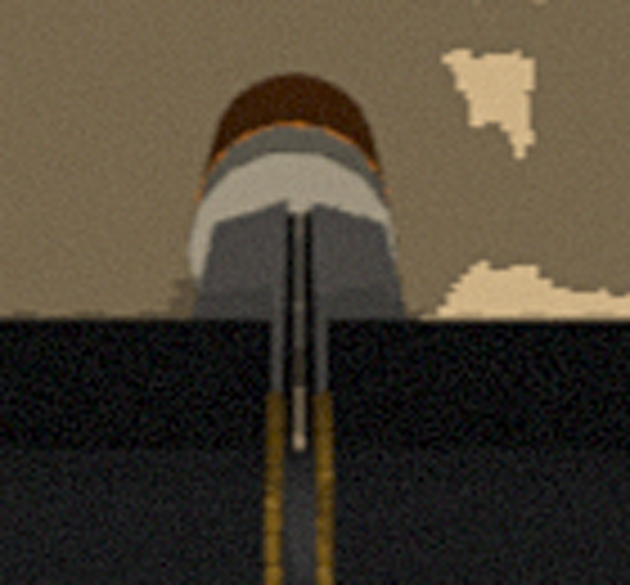

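```bash
python3 - <<'E'
import pickle
from h import *
d=pickle.load(open('scene.pkl','rb'))
for z in (.03,.04,.05,.06,.07,.08): print(z,wp(d,[[.4294,-.0003,z],[.4294+.0125,0,z]]).round(1).tolist())
w=pickle.load(open('wrist.pkl','rb'))
for z in (.03,.04,.05,.06,.07,.08): print(z,wp(w,[[.4294,.0077,z]]).round(1).tolist())
from workcell import r
im=cv2.cvtColor(r.snapshot('scene')['image'],cv2.COLOR_RGB2BGR)
cv2.imwrite('pics/s3.png',cv2.resize(im[130:210,185:275],None,fx=7,fy=7,interpolation=cv2.INTER_CUBIC))
E
```

```text
0.03 [[224.9, 182.9], [226.7, 185.6]]
0.04 [[224.7, 179.9], [226.6, 182.5]]
0.05 [[224.6, 176.8], [226.4, 179.4]]
0.06 [[224.4, 173.7], [226.3, 176.3]]
0.07 [[224.2, 170.5], [226.1, 173.1]]
0.08 [[224.1, 167.3], [226.0, 169.9]]
0.03 [[254.0, 204.4]]
0.04 [[253.9, 207.8]]
0.05 [[253.8, 211.6]]
0.06 [[253.7, 215.7]]
0.07 [[253.6, 220.3]]
0.08 [[253.5, 225.4]]
```

View pics/s3.png

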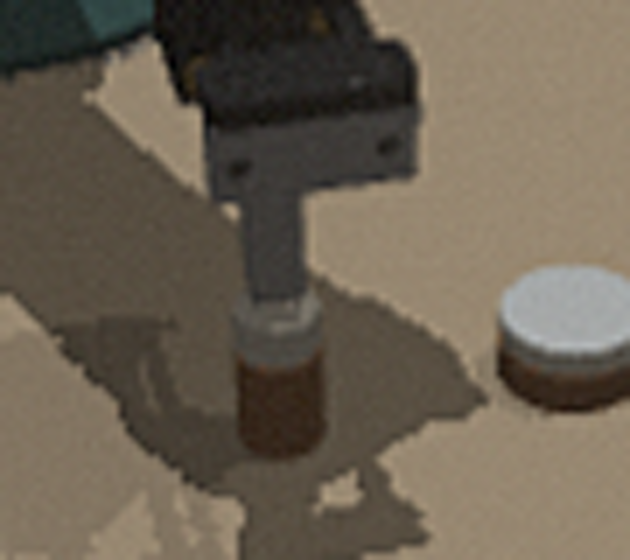

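The fingers closed above the cap. The wrist and scene views both put the fingertips at about z = 0.065, although the stated reach gives 0.03. So the tips really stand about 15 mm behind the reported TCP, and the jar hasn't moved. I'll open, then check the tip location in a picture.

```bash

python3 -m crank '{"delta_pos":[[0,0,0],[0,0,0],[0,0,0],[0,0,0],[0,0,0],[0,0,0],[0,0,0],[0,0,0]],"roll":[0,0,0,0,0,0,0,0]}' -1 20
python3 wr.py w3.png
python3 - <<'E'
from workcell import r
import cv2
d=r.snapshot('scene');cv2.imwrite('pics/s4.png',cv2.resize(cv2.cvtColor(d['image'],cv2.COLOR_RGB2BGR)[110:210,175:285],None,fx=6,fy=6,interpolation=cv2.INTER_CUBIC))
E
```

```text
t: 6.02
eef_pos: [0.4294, -0.0003, 0.0515]
ee_rot: [0.001, 0.76, 0.65, 0.0]
ft_force: [0.4, -0.6, -0.4]
finger_gap: 0.818
cam [0.44  0.064 0.243]
```

View pics/w3.png

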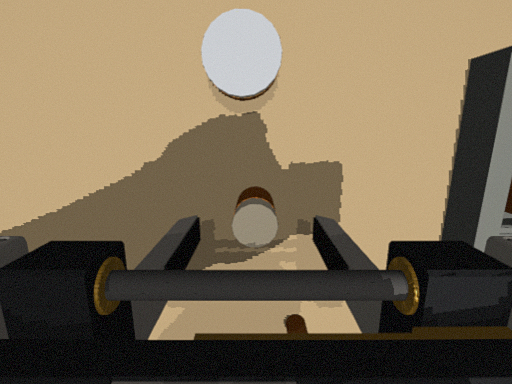

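View pics/s4.png

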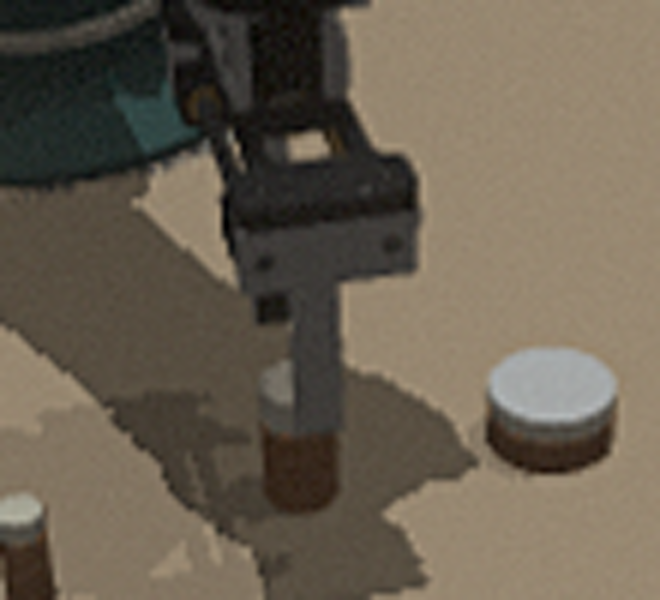

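```bash
python3 - <<'E'
import pickle
from h import *
d=pickle.load(open('scene.pkl','rb'))
for z in (.03,.04,.05,.06,.07,.08): print(z,wp(d,[[.48,-.008,z],[.467,-.008,z]]).round(1).tolist())
w=pickle.load(open('wrist.pkl','rb'))
for z in (.03,.05,.06,.07,.08): print(z,wp(w,[[.4294+.038,.0077-.006,z],[.4294-.038,.0077+.006,z]]).round(1).tolist())
E
python3 go.py 0.4293 0.001 0.016 -9
```

```text
0.03 [[229.2, 194.9], [227.4, 191.9]]
0.04 [[229.1, 191.8], [227.2, 188.8]]
0.05 [[229.0, 188.7], [227.1, 185.7]]
0.06 [[228.8, 185.5], [226.9, 182.6]]
0.07 [[228.7, 182.3], [226.8, 179.4]]
0.08 [[228.6, 179.0], [226.6, 176.1]]
0.03 [[302.2, 204.3], [205.7, 204.3]]
0.05 [[306.7, 211.5], [200.9, 211.5]]
0.06 [[309.3, 215.6], [198.1, 215.6]]
0.07 [[312.1, 220.2], [195.0, 220.2]]
0.08 [[315.3, 225.3], [191.6, 225.3]]
t 6.12 pos [ 4.294e-01 -3.000e-04  5.150e-02] yang -8.94 tilt 0.07 gap 0.903 F [ 0.6 -0.1  1. ] q [ 0.42  0.33 -0.56  2.18  0.28  0.69 -0.49]
frac [ 0.007 -0.002  0.177] roll 0.0002
```

```bash

python3 -m crank '{"delta_pos":[[0.005,0,0.06],[0.005,0,0.12],[0.005,0,0.18],[0.005,0,0.18],[0.005,0,0.18]],"roll":[0,0,0,0,0]}' -1 20
python3 wr.py w4.png
```

```text
t: 6.75
eef_pos: [0.4296, 0.0007, 0.0155]
ee_rot: [0.001, 0.76, 0.65, 0.0]
ft_force: [1.2, 0.2, 1.0]
finger_gap: 1.0
cam [0.44  0.066 0.207]
```

View pics/w4.png

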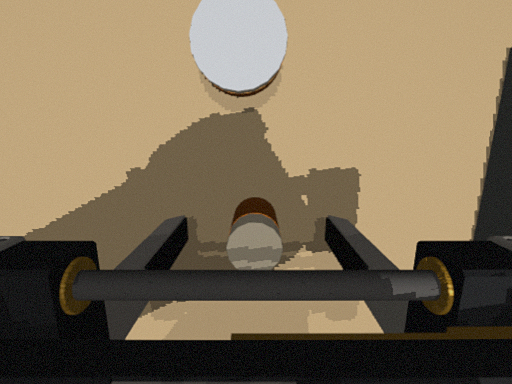

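The jar cap is now between the fingers at (255,243), and the tips are lower than the cap. I'll close.

```bash

python3 -m crank '{"delta_pos":[[0,0,0],[0,0,0],[0,0,0],[0,0,0],[0,0,0],[0,0,0],[0,0,0],[0,0,0]],"roll":[0,0,0,0,0,0,0,0]}' 1 20
python3 wr.py w5.png
```

```text
t: 7.8
eef_pos: [0.4297, 0.0007, 0.0157]
ee_rot: [0.001, 0.76, 0.65, 0.0]
ft_force: [-0.0, 0.1, -0.8]
finger_gap: 0.347
cam [0.44  0.065 0.207]
```

View pics/w5.png

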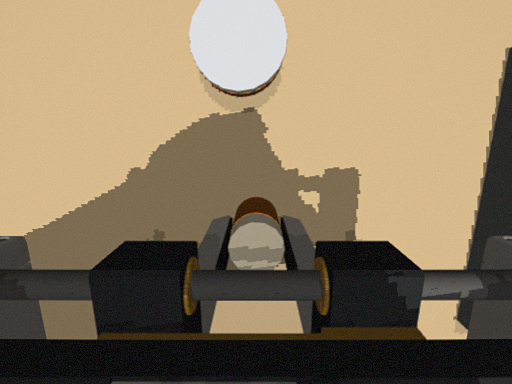

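```bash

python3 -m crank '{"delta_pos":[[0,0,-0.2],[0,0,-0.42],[0,0,-0.42],[0,0,-0.42]],"roll":[0,0,0,0]}'
python3 go.py 0.647 -0.0785 0.1 -9.2
```

```text
t: 8.35
eef_pos: [0.4293, 0.0005, 0.0993]
ee_rot: [0.001, 0.76, 0.65, 0.0]
ft_force: [1.1, -0.7, -1.3]
finger_gap: 0.345
t 8.35 pos [0.4293 0.0005 0.0993] yang -8.96 tilt 0.09 gap 0.345 F [ 1.1 -0.7 -1.3] q [ 0.48  0.25 -0.61  2.15  0.2   0.8  -0.41]
frac [-0.221  1.137 -0.002] roll 0.0007
```

```bash

python3 -m crank '{"delta_pos":[[-0.06,0.25,0],[-0.12,0.5,0],[-0.18,0.75,0],[-0.22,0.95,0],[-0.22,0.95,0],[-0.22,0.95,0]],"roll":[0,0,0,0,0,0]}'
python3 go.py 0.647 -0.0785 0.1 -9.2
python3 wr.py w6.png
```

```text
t: 9.1
eef_pos: [0.6091, -0.0719, 0.0981]
ee_rot: [-0.0, 0.76, 0.65, -0.001]
ft_force: [-1.1, 0.2, -1.3]
finger_gap: 0.343
t 9.1 pos [ 0.6091 -0.0719  0.0981] yang -8.92 tilt 0.08 gap 0.343 F [-1.1  0.2 -1.3] q [ 0.45  0.55 -0.52  1.71  0.32  0.97 -0.34]
frac [-0.003  0.192 -0.01 ] roll 0.0008
cam [ 0.62  -0.007  0.29 ]
```

View pics/w6.png

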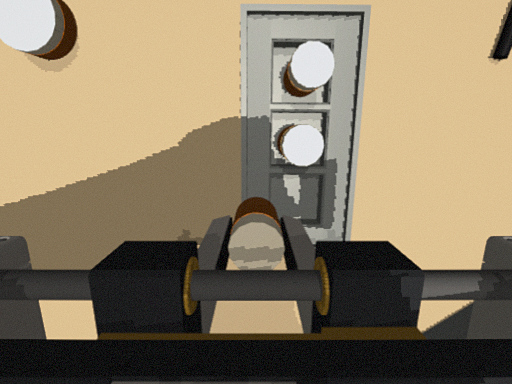

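```bash
python3 - <<'E'
import pickle
from h import *
d=pickle.load(open('wrist.pkl','rb'))
im=cv2.cvtColor(d['image'],cv2.COLOR_RGB2BGR)
im=cv2.convertScaleAbs(im,alpha=1.4)
cv2.imwrite('pics/w6z.png',cv2.resize(im[0:250,230:380],None,fx=2.4*1.66,fy=2.4,interpolation=cv2.INTER_CUBIC))
c=np.array([.656,-.0215]);a=np.radians(80.8);Y=np.array([np.cos(a),np.sin(a)]);X=np.array([Y[1],-Y[0]])
def P(x,y,z): return [*(c+X*x+Y*y),z]
print(wp(d,[P(-.053,.108,.038),P(.053,.108,.038),P(-.025,-.033,.03),P(.025,-.033,.03),P(-.025,-.083,.03),P(.025,-.083,.03),P(-.025,.083,.03),P(.025,.083,.03)]).round(1))
E
```

```text
[[238.3   3.5]
 [369.4   4.4]
 [269.7 174.9]
 [322.5 175.2]
 [268.9 225. ]
 [319.5 225.2]
 [271.9  40.7]
 [330.3  41. ]]
```

View pics/w6z.png

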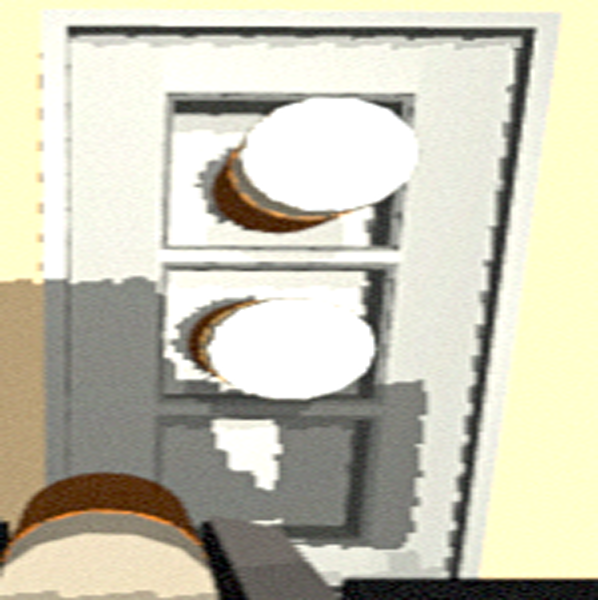

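```bash
python3 go.py 0.648 -0.079 0.1 -9.2
python3 -m crank '{"delta_pos":[[-0.003,0.1,0],[-0.001,0.197,0.02],[-0.001,0.197,0.02],[-0.001,0.197,0.05],[-0.001,0.197,0.1],[-0.001,0.197,0.15],[-0.001,0.197,0.15]],"roll":[0.001,0.001,0.001,0.001,0.001,0.001,0.001]}'
python3 go.py 0.648 -0.079 0.027 -9.2
```

```text
t 9.15 pos [ 0.6091 -0.0719  0.0986] yang -8.91 tilt 0.06 gap 0.348 F [-0.7 -0.8 -0.9] q [ 0.45  0.55 -0.52  1.71  0.32  0.97 -0.34]
frac [-0.005  0.198 -0.007] roll 0.0008
t: 10.02
eef_pos: [0.6472, -0.0782, 0.0675]
ee_rot: [-0.001, 0.762, 0.648, -0.001]
ft_force: [-0.4, -0.2, -0.1]
finger_gap: 0.345
t 10.03 pos [ 0.6472 -0.0782  0.0675] yang -9.27 tilt 0.14 gap 0.345 F [-0.4 -0.2 -0.1] q [ 0.42  0.65 -0.49  1.62  0.35  0.96 -0.36]
frac [-0.003  0.005  0.202] roll -0.0002
```

```bash

python3 -m crank '{"delta_pos":[[-0.003,0.004,0.05],[-0.003,0.004,0.1],[-0.003,0.004,0.15],[-0.003,0.004,0.2],[-0.003,0.004,0.2]],"roll":[0,0,0,0,0]}'
python3 go.py 0.648 -0.079 0.026 -9.2
python3 wr.py w7.png
```

```text
t: 10.65
eef_pos: [0.6474, -0.0788, 0.0266]
ee_rot: [-0.001, 0.762, 0.648, -0.001]
ft_force: [-0.4, -0.5, -0.8]
finger_gap: 0.35
t 10.65 pos [ 0.6474 -0.0788  0.0266] yang -9.26 tilt 0.2 gap 0.35 F [-0.4 -0.5 -0.8] q [ 0.4   0.7  -0.47  1.64  0.38  0.9  -0.37]
frac [-0.     0.003  0.003] roll -0.0002
cam [ 0.659 -0.014  0.218]
```

View pics/w7.png

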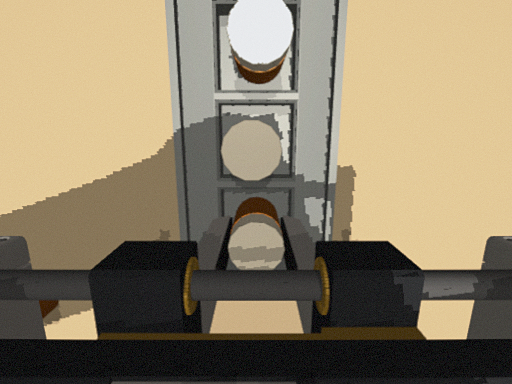

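The jar sits in the well, centred between its walls at columns 218 to 297. I'll release with a partial opening so the fingers stay off the rim, then rise.

```bash

python3 -m crank '{"delta_pos":[[0,0,0],[0,0,0],[0,0,0],[0,0,0]],"roll":[0,0,0,0]}' 0.05 20
python3 -m crank '{"delta_pos":[[0,0,-0.1],[0,0,-0.3],[0,0,-0.55],[0,0,-0.8],[0,0,-0.8],[0,0,-0.8]],"roll":[0,0,0,0,0,0]}'
python3 wr.py w8.png jar
python3 - <<'E'
from workcell import r
import cv2
d=r.snapshot('scene');cv2.imwrite('pics/s5.png',cv2.resize(cv2.cvtColor(d['image'],cv2.COLOR_RGB2BGR)[110:300,160:400],None,fx=3.2,fy=3.2,interpolation=cv2.INTER_CUBIC))
E
python3 go.py 0.484 0.3 0.18 -14
```

```text
t: 11.2
eef_pos: [0.6477, -0.0789, 0.0273]
ee_rot: [-0.001, 0.762, 0.648, -0.001]
ft_force: [0.2, 0.0, 0.1]
finger_gap: 0.475
t: 11.95
eef_pos: [0.648, -0.0788, 0.1879]
ee_rot: [-0.0, 0.762, 0.648, -0.001]
ft_force: [0.4, -0.6, -0.8]
finger_gap: 0.473
cam [ 0.659 -0.014  0.38 ]
jar 0.97 [ 0.647  -0.0725  0.0691]
t 12.1 pos [ 0.6476 -0.0788  0.1865] yang -9.26 tilt 0.24 gap 0.475 F [-0.5  1.7 -0.9] q [ 0.45  0.53 -0.53  1.53  0.28  1.17 -0.3 ]
frac [ 1.738 -1.112  0.035] roll 0.0132
```

View pics/w8.png

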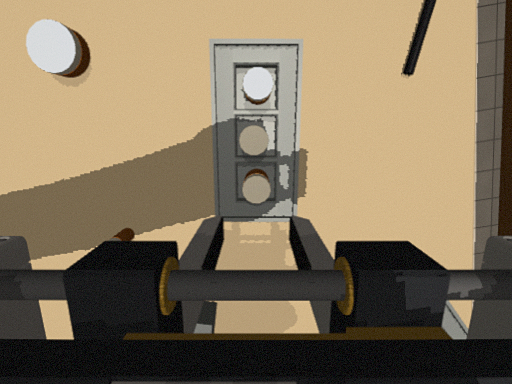

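View pics/s5.png

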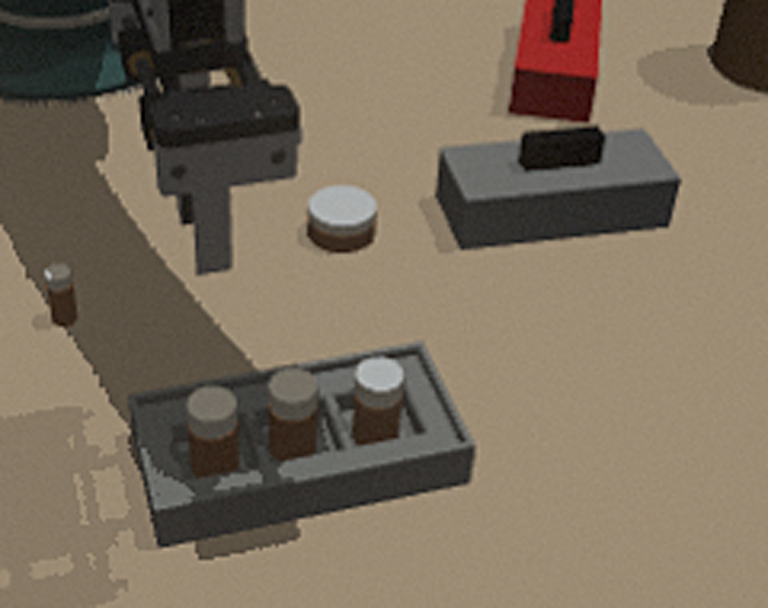

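The jar stands upright in the well: its cap is at (257,188) in the wrist view, and the scene view shows three jars level. Next, the lid.

```bash

python3 -m crank '{"delta_pos":[[0.2,-0.13,0],[0.4,-0.26,0],[0.6,-0.39,0],[0.8,-0.52,0],[0.95,-0.61,0],[0.95,-0.61,0]],"roll":[0.002,0.004,0.006,0.008,0.01,0.013]}'
python3 go.py 0.48 0.27 0.18 -14
```

```text
t: 12.85
eef_pos: [0.5565, 0.1311, 0.1865]
ee_rot: [-0.002, 0.787, 0.618, -0.002]
ft_force: [0.1, -0.6, -0.4]
finger_gap: 0.475
t 12.85 pos [0.5565 0.1311 0.1865] yang -13.73 tilt 0.29 gap 0.475 F [ 0.1 -0.6 -0.4] q [ 0.19  0.39 -0.61  1.74  0.24  1.1  -0.73]
frac [ 0.584 -0.536  0.035] roll 0.0008
```

```bash

python3 -m crank '{"delta_pos":[[0.2,-0.18,0],[0.4,-0.36,0],[0.58,-0.54,0],[0.58,-0.54,0],[0.58,-0.54,0]],"roll":[0.001,0.001,0.001,0.001,0.001]}'
python3 go.py 0.484 0.3 0.18 -14
python3 wr.py w9.png lid
```

```text
t: 13.48
eef_pos: [0.4797, 0.2683, 0.1865]
ee_rot: [-0.002, 0.789, 0.615, -0.002]
ft_force: [0.5, -0.5, -0.3]
finger_gap: 0.477
t 13.47 pos [0.4797 0.2683 0.1865] yang -14.15 tilt 0.32 gap 0.477 F [ 0.5 -0.5 -0.3] q [-0.03  0.36 -0.67  1.79  0.25  1.08 -1.02]
frac [ 0.159 -0.018  0.032] roll -0.0004
cam [0.497 0.332 0.378]
lid 0.97 [0.4856 0.3141 0.0532]
lid 0.96 [0.3066 0.4264 0.0513]
```

View pics/w9.png

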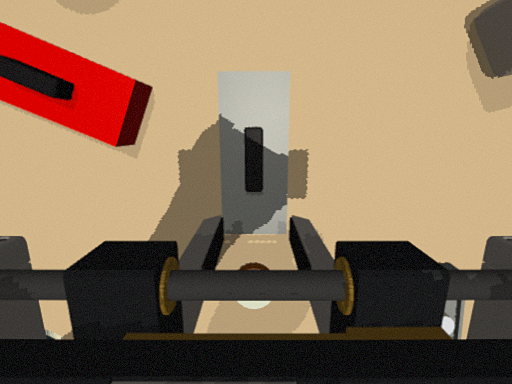

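```bash
python3 - <<'E'
import pickle
from h import *
d=pickle.load(open('wrist.pkl','rb'))
im=cv2.cvtColor(d['image'],cv2.COLOR_RGB2BGR)
im=cv2.convertScaleAbs(im,alpha=1.4)
cv2.imwrite('pics/w9z.png',cv2.resize(im[60:240,205:305],None,fx=5,fy=3.3,interpolation=cv2.INTER_CUBIC))
E
```

```text
(no output)
```

View pics/w9z.png

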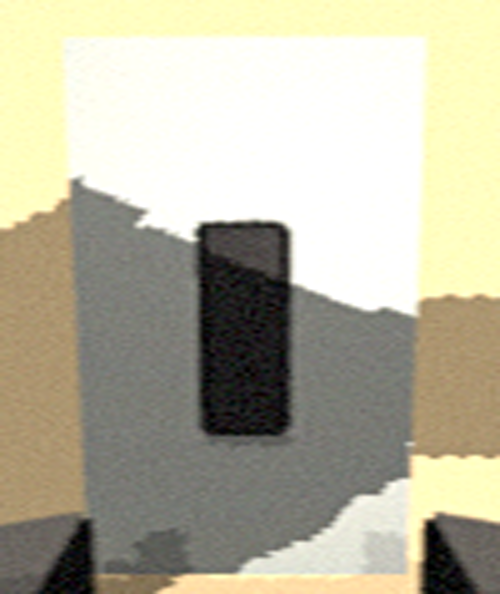

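```bash
python3 - <<'E'
import pickle
from h import *
d=pickle.load(open('wrist.pkl','rb'))
f=lambda u,v:(u/5+205-.4,v/3.3+60-.35)
for L,z in (([(65,38),(427,38),(405,575),(92,575)],.052),([(200,222),(290,222),(290,435),(203,435)],.082)):
    P=np.array([pw(d,f(*p),z)[:2] for p in L]); v=(P[0]+P[1]-P[2]-P[3])/2; u=(P[1]+P[2]-P[0]-P[3])/2
    print(P.mean(0),np.linalg.norm(v),np.linalg.norm(u),np.degrees(np.arctan2(v[1],v[0])))
E
```

```text
[0.48534937 0.30169185] 0.18966326858460777 0.07892528147767487 75.91887679154472
[0.48556164 0.30228835] 0.06875170764081104 0.01889457286578212 75.99394775209596
```

```bash
python3 go.py 0.4855 0.302 0.044 -14
python3 -m crank '{"delta_pos":[[0.08,-0.018,0],[0.17,-0.018,0],[0.17,-0.018,0.2],[0.17,-0.018,0.4],[0.17,-0.018,0.55],[0.17,-0.018,0.6],[0.17,-0.018,0.6]],"roll":[0,0,0,0,0,0,0]}'
python3 go.py 0.4855 0.302 0.044 -14
python3 wr.py w10.png lid
```

```text
t 13.57 pos [0.48   0.2679 0.1866] yang -14.22 tilt 0.31 gap 0.475 F [0.1 0.2 1. ] q [-0.02  0.36 -0.67  1.79  0.25  1.08 -1.02]
frac [ 0.173 -0.011  0.713] roll -0.0006
t: 14.45
eef_pos: [0.4842, 0.3025, 0.0667]
ee_rot: [-0.002, 0.789, 0.614, -0.002]
ft_force: [-0.1, 0.2, -0.1]
finger_gap: 0.475
t 14.45 pos [0.4842 0.3025 0.0667] yang -14.19 tilt 0.34 gap 0.475 F [-0.1  0.2 -0.1] q [-0.15  0.55 -0.6   1.83  0.39  0.88 -1.18]
frac [-0.001  0.008  0.113] roll -0.0005
cam [0.502 0.366 0.258]
lid 0.81 [0.3473 0.4043 0.0538]
lid 0.68 [0.492  0.3345 0.0539]
```

View pics/w10.png

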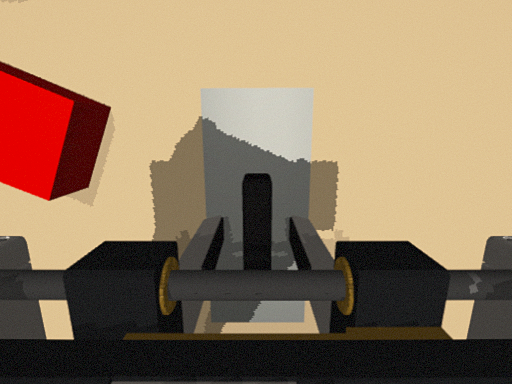

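```bash

python3 -m crank '{"delta_pos":[[0,0.006,0.05],[0,0.006,0.1],[0,0.006,0.11],[0,0.006,0.11]],"roll":[0,0,0,0]}'
python3 -m crank '{"delta_pos":[[0,0,0],[0,0,0],[0,0,0],[0,0,0],[0,0,0],[0,0,0]],"roll":[0,0,0,0,0,0]}' 1 50
python3 wr.py w11.png
python3 - <<'E'
from workcell import r
import cv2
d=r.snapshot('scene');cv2.imwrite('pics/s6.png',cv2.resize(cv2.cvtColor(d['image'],cv2.COLOR_RGB2BGR)[90:210,270:400],None,fx=5,fy=5,interpolation=cv2.INTER_CUBIC))
E
```

```text
t: 15.05
eef_pos: [0.4857, 0.3023, 0.0456]
ee_rot: [-0.002, 0.789, 0.614, -0.002]
ft_force: [-0.3, -1.2, -0.9]
finger_gap: 0.476
t: 15.8
eef_pos: [0.4857, 0.3023, 0.0456]
ee_rot: [-0.002, 0.789, 0.614, -0.002]
ft_force: [-1.2, -0.6, 3.8]
finger_gap: 0.207
cam [0.503 0.366 0.237]
```

View pics/s6.png

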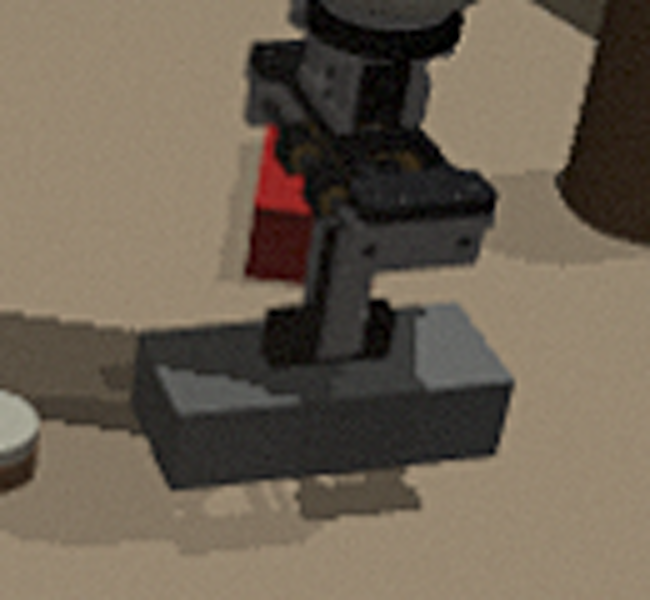

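```bash

python3 -m crank '{"delta_pos":[[0,0,-0.1],[0,0,-0.3],[0,0,-0.5],[0,0,-0.65],[0,0,-0.65],[0,0,-0.65]],"roll":[0,0,0,0,0,0]}'
python3 go.py 0.657 -0.022 0.175 -9.2
```

```text
t: 16.65
eef_pos: [0.486, 0.3019, 0.1754]
ee_rot: [-0.002, 0.789, 0.614, -0.002]
ft_force: [0.3, -0.8, -1.9]
finger_gap: 0.21
t 16.65 pos [0.486  0.3019 0.1754] yang -14.21 tilt 0.28 gap 0.21 F [ 0.3 -0.8 -1.9] q [-0.09  0.42 -0.66  1.75  0.28  1.08 -1.09]
frac [-1.36   1.226 -0.003] roll -0.0139
```

```bash

python3 -m crank '{"delta_pos":[[-0.17,0.15,0],[-0.34,0.3,0],[-0.51,0.45,0],[-0.68,0.6,0],[-0.68,0.6,0],[-0.68,0.6,0]],"roll":[-0.002,-0.004,-0.006,-0.007,-0.007,-0.007]}'
python3 go.py 0.657 -0.022 0.175 -9.2
```

```text
t: 17.4
eef_pos: [0.5682, 0.141, 0.1741]
ee_rot: [-0.002, 0.775, 0.632, -0.002]
ft_force: [-0.4, 0.2, -1.9]
finger_gap: 0.208
t 17.4 pos [0.5682 0.141  0.1741] yang -11.67 tilt 0.37 gap 0.208 F [-0.4  0.2 -1.9] q [ 0.18  0.43 -0.62  1.71  0.27  1.09 -0.73]
frac [-0.708  0.599 -0.008] roll -0.0069
```

```bash

python3 -m crank '{"delta_pos":[[-0.17,0.15,0],[-0.34,0.3,0],[-0.51,0.45,0],[-0.7,0.59,0],[-0.7,0.59,0],[-0.7,0.59,0]],"roll":[-0.002,-0.004,-0.006,-0.007,-0.007,-0.007]}'
python3 go.py 0.657 -0.022 0.175 -9.2
python3 wr.py w12.png
python3 - <<'E'
from workcell import r
import cv2,pickle
d=r.snapshot('top');pickle.dump(dict(d),open('top2.pkl','wb'));cv2.imwrite('pics/t6.png',cv2.resize(cv2.cvtColor(d['image'],cv2.COLOR_RGB2BGR)[80:200,220:350],None,fx=5,fy=5,interpolation=cv2.INTER_CUBIC))
d=r.snapshot('scene');pickle.dump(dict(d),open('scene2.pkl','wb'));cv2.imwrite('pics/s7.png',cv2.resize(cv2.cvtColor(d['image'],cv2.COLOR_RGB2BGR)[130:300,170:340],None,fx=4,fy=3.5,interpolation=cv2.INTER_CUBIC))
E
```

```text
t: 18.15
eef_pos: [0.655, -0.0181, 0.1732]
ee_rot: [-0.003, 0.761, 0.649, -0.002]
ft_force: [0.1, 1.0, -2.9]
finger_gap: 0.205
t 18.15 pos [ 0.655  -0.0181  0.1732] yang -9.05 tilt 0.42 gap 0.205 F [ 0.1  1.  -2.9] q [ 0.37  0.55 -0.56  1.53  0.31  1.16 -0.41]
frac [-0.018  0.013 -0.009] roll 0.0004
cam [0.667 0.046 0.365]
```

View pics/w12.png

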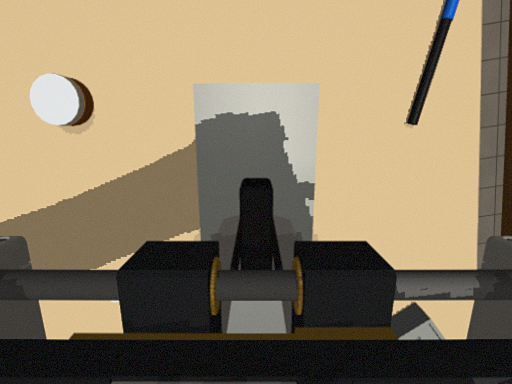

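View pics/s7.png

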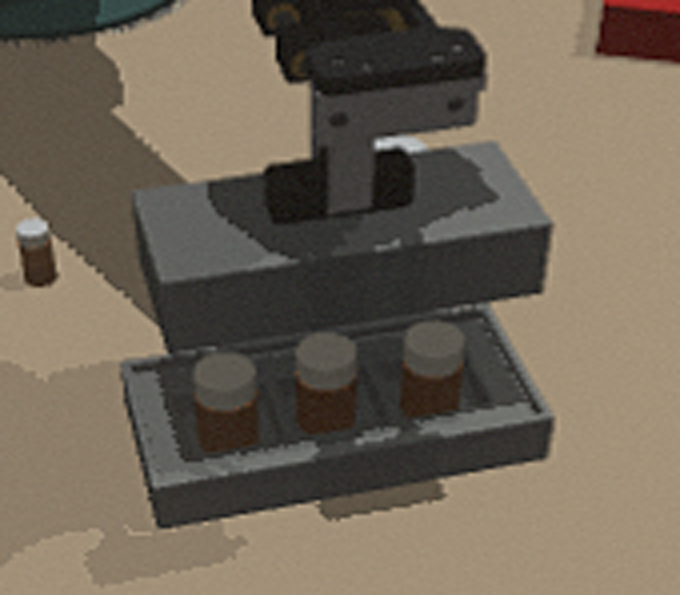

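View pics/t6.png

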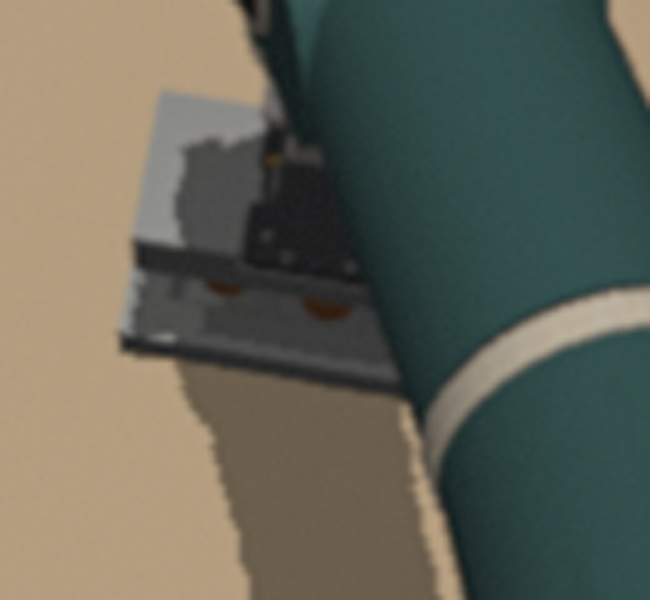

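```bash
python3 - <<'E'
import pickle
from h import *
w=pickle.load(open('wrist.pkl','rb'));s=pickle.load(open('scene2.pkl','rb'))
c=np.array([.655,-.0181]);a=np.radians(80.95);Y=np.array([np.cos(a),np.sin(a)]);X=np.array([Y[1],-Y[0]])
b=.1732-.0456
P=lambda x,y,z:[*(c+X*x+Y*y),z]
pts=[P(-.04,.095,b+.052),P(.04,.095,b+.052),P(.04,-.095,b+.052),P(-.04,-.095,b+.052),P(.04,.095,b),P(.04,-.095,b)]
print(wp(w,pts[:2]).round(1).tolist())
q=wp(s,pts); print(((q-[170,130])*[4,3.5]).round(0).tolist())
f=[pw(w,p,b+.052)[:2] for p in ((193.5,83.5),(319.5,83.5))]; m=(f[0]+f[1])/2; print(m, m-Y*.095, np.degrees(np.arctan2(*(f[1]-f[0])[::-1])))
E
python3 go.py 0.657 -0.022 0.0756 -9.2
```

```text
[[191.8, 82.3], [319.0, 82.2]]
[[496.0, 140.0], [554.0, 223.0], [161.0, 283.0], [132.0, 191.0], [544.0, 293.0], [169.0, 354.0]]
[0.67051032 0.07487778] [ 0.65556717 -0.01893961] -9.126955688192986
t 18.3 pos [ 0.6551 -0.0182  0.1736] yang -9.02 tilt 0.37 gap 0.209 F [ 0.2  0.  -1.7] q [ 0.37  0.55 -0.56  1.53  0.31  1.16 -0.41]
frac [-0.017  0.015  0.49 ] roll 0.0005
```

```bash

python3 -m crank '{"delta_pos":[[-0.018,0.011,0],[-0.018,0.011,0.06],[-0.018,0.011,0.12],[-0.018,0.011,0.18],[-0.018,0.011,0.24],[-0.018,0.011,0.3],[-0.018,0.011,0.36],[-0.018,0.011,0.41],[-0.018,0.011,0.41],[-0.018,0.011,0.41]],"roll":[0,0,0,0,0,0,0,0,0,0]}'
python3 go.py 0.657 -0.022 0.0756 -9.2
python3 wr.py w13.png
python3 - <<'E'
from workcell import r
import cv2,pickle
d=r.snapshot('scene');pickle.dump(dict(d),open('scene2.pkl','wb'));cv2.imwrite('pics/s8.png',cv2.resize(cv2.cvtColor(d['image'],cv2.COLOR_RGB2BGR)[160:300,180:330],None,fx=5,fy=4,interpolation=cv2.INTER_CUBIC))
E
```

```text
t: 19.55
eef_pos: [0.6565, -0.0219, 0.092]
ee_rot: [-0.002, 0.761, 0.649, -0.002]
ft_force: [-0.6, -0.6, -1.6]
finger_gap: 0.21
t 19.55 pos [ 0.6565 -0.0219  0.092 ] yang -9.02 tilt 0.34 gap 0.21 F [-0.6 -0.6 -1.6] q [ 0.36  0.64 -0.53  1.59  0.36  1.02 -0.44]
frac [0.    0.003 0.082] roll 0.0005
cam [0.668 0.043 0.284]
```

View pics/w13.png

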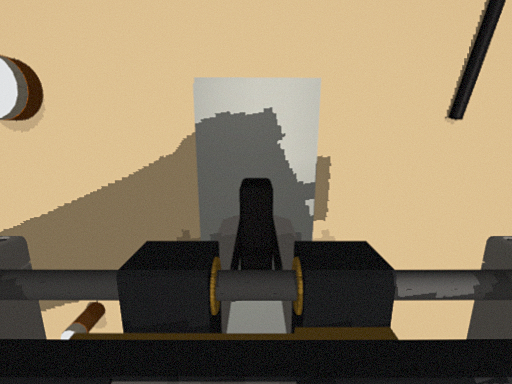

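View pics/s8.png

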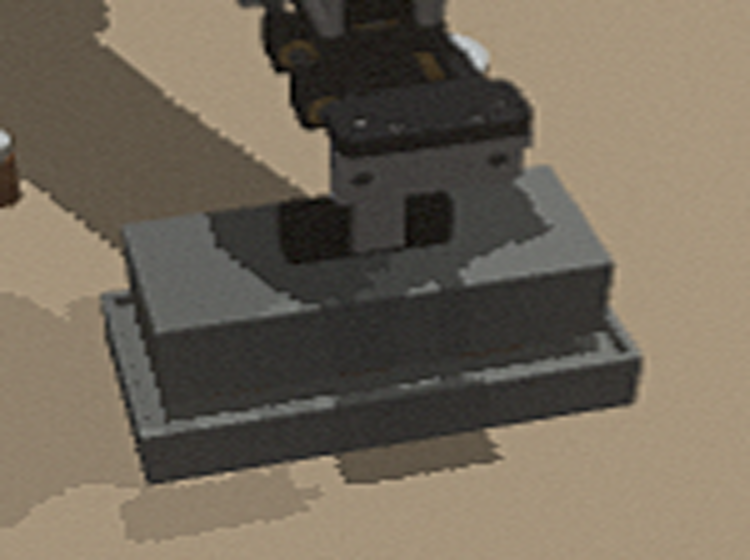

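The scene view shows the lid centred over the carrier with its underside just above the rim. I'll lower it the rest of the way gently.

```bash

python3 -m crank '{"delta_pos":[[0,0.002,0.02],[0,0.002,0.04],[0,0.002,0.055],[0,0.002,0.07],[0,0.002,0.08],[0,0.002,0.08],[0,0.002,0.08]],"roll":[0,0,0,0,0,0,0]}'
python3 go.py 0.657 -0.022 0.0756 -9.2
python3 - <<'E'
from workcell import r
import cv2,pickle
d=r.snapshot('scene');cv2.imwrite('pics/s9.png',cv2.resize(cv2.cvtColor(d['image'],cv2.COLOR_RGB2BGR)[160:300,180:330],None,fx=5,fy=4,interpolation=cv2.INTER_CUBIC))
E
```

```text
t: 20.52
eef_pos: [0.6569, -0.0221, 0.0762]
ee_rot: [-0.002, 0.761, 0.649, -0.002]
ft_force: [0.2, 0.3, -2.1]
finger_gap: 0.21
t 20.52 pos [ 0.6569 -0.0221  0.0762] yang -9.02 tilt 0.32 gap 0.21 F [ 0.2  0.3 -2.1] q [ 0.35  0.66 -0.52  1.6   0.37  0.99 -0.45]
frac [0.    0.001 0.003] roll 0.0005
```

View pics/s9.png

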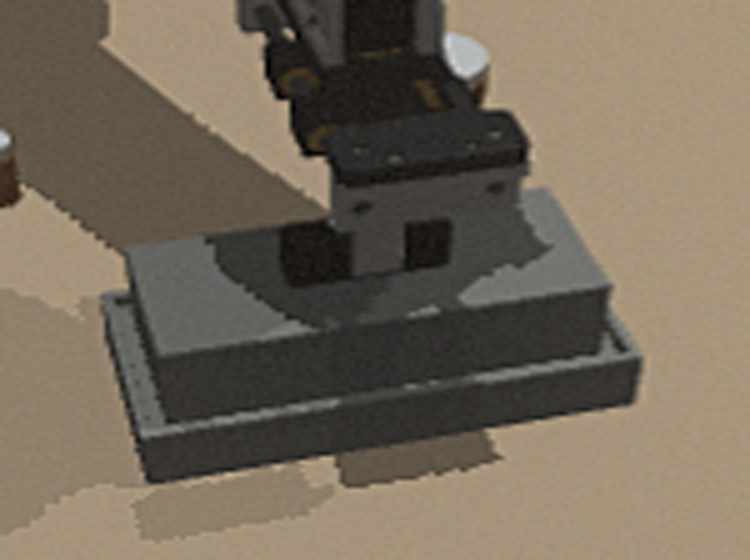

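The lid is inside the rim and nearly on the face. I'll go down another 1 mm, open and retreat upward.

```bash

python3 -m crank '{"delta_pos":[[0,0,0.005],[0,0,0.005]],"roll":[0,0]}'
python3 -m crank '{"delta_pos":[[0,0,0],[0,0,0],[0,0,0],[0,0,0],[0,0,0]],"roll":[0,0,0,0,0]}' 0 20
python3 -m crank '{"delta_pos":[[0,0,-0.1],[0,0,-0.3],[0,0,-0.55],[0,0,-0.7],[0,0,-0.7],[0,0,-0.7]],"roll":[0,0,0,0,0,0]}'
python3 wr.py w14.png
python3 - <<'E'
from workcell import r
import cv2,pickle
d=r.snapshot('scene');pickle.dump(dict(d),open('scene2.pkl','wb'));cv2.imwrite('pics/s10.png',cv2.resize(cv2.cvtColor(d['image'],cv2.COLOR_RGB2BGR)[160:300,180:330],None,fx=5,fy=4,interpolation=cv2.INTER_CUBIC))
E
```

```text
t: 20.82
eef_pos: [0.6569, -0.022, 0.0757]
ee_rot: [-0.002, 0.761, 0.649, -0.002]
ft_force: [-3.4, 0.5, 5.9]
finger_gap: 0.21
t: 21.45
eef_pos: [0.6569, -0.0221, 0.0757]
ee_rot: [-0.002, 0.761, 0.649, -0.002]
ft_force: [0.2, -0.4, -0.4]
finger_gap: 0.499
t: 22.2
eef_pos: [0.6574, -0.0222, 0.2159]
ee_rot: [-0.002, 0.761, 0.649, -0.002]
ft_force: [-0.3, -0.7, -1.4]
finger_gap: 0.502
cam [0.669 0.042 0.408]
```

View pics/s10.png

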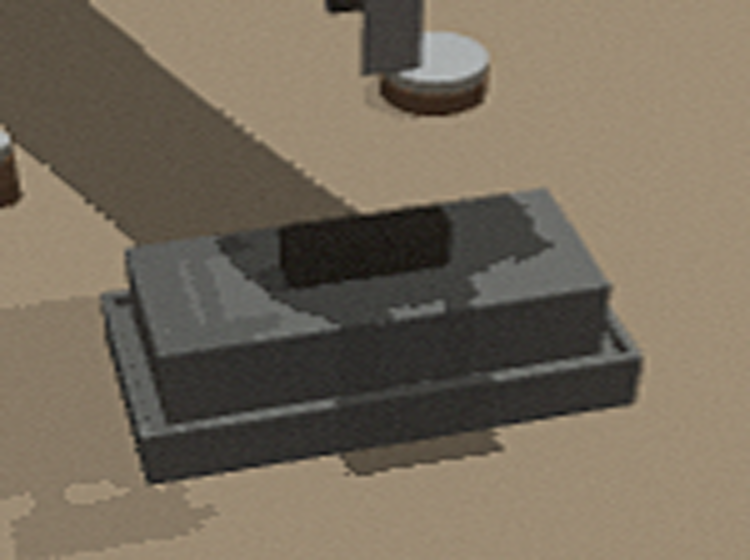

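View pics/w14.png

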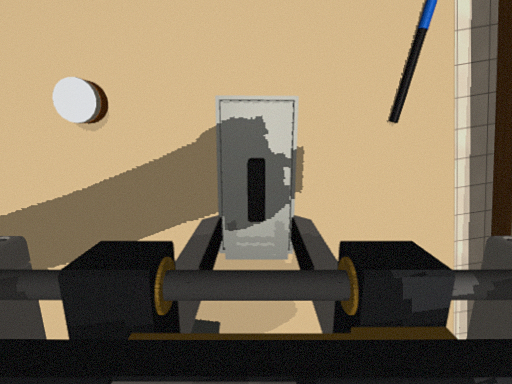

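```bash
python3 - <<'E'
import pickle
from h import *
s=pickle.load(open('scene2.pkl','rb'))
f=lambda u,v:((u+.5)/5-.5+180,(v+.5)/4-.5+160)
P=np.array([pw(s,f(*p),.082)[:2] for p in [(127,250),(545,190),(608,290),(160,357)]])
v=(P[1]+P[2]-P[0]-P[3])/2
print(P.mean(0),np.linalg.norm(v),np.degrees(np.arctan2(v[1],v[0])))
C=np.array([pw(s,f(*p),.038)[:2] for p in [(104,298),(640,358),(148,432)]]); print('carrier diag mid',(C[0]+C[1])/2)
from workcell import r
st=r.read_state(); print(st['t'],st['ft_force']); print(r.close_job())
E
```

```text
[ 0.65747619 -0.02415178] 0.18726196607788556 80.6146118051896
carrier diag mid [ 0.65808284 -0.02298535]
22.3 [-0.37554658  0.18417134 -0.2064198 ]
the job is handed in; nothing more can be done
None
```

The jar is upright in the formerly empty well, the long cover sits on the carrier inside the raised edge over all three jars, and I've handed the job in. It took about 22 s of the 51 s allowed; no verdict was reported.

- **Jar:** after release, the scene and wrist pictures showed it upright and level with its two neighbours. I could not look at it again once the cover was on.
- **Cover:** the last picture puts its centre about 1–2 mm from the carrier's, and its long axis at 80.6° against about 80.8° for the carrier. I lowered it until a contact force of about 6 N showed, then let go and rose clear.
- **What disagreed:** the fingertips are really about 15 mm behind the reported TCP, not 22 mm ahead as stated. My first grasp therefore closed just above the jar's cap without moving the jar. I measured the tip height from the pictures and used that for both grasps.

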